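# Hold the steel block hard up in the corner of the stop plate

### The arm

A 6-joint arm with a two-finger parallel gripper is mounted at the origin on a cart in front of the work surface, level with it; the furniture and walls round the work are solid. World frame = base frame: x ahead of the robot, y to its left, z up, the work surface at z = 0. Lengths are in m, angles in rad, forces in N, time in s.
With the tool pointing down it reaches from about 0.375 to 0.925 m from the base axis. Payload 5.7 kg.
Tool frame: the origin (TCP) lies at the centre of the arm's flange, where the gripper is bolted on; the fingertips stand 173 mm ahead of it and the grasp point (between the pads) lies 155 mm ahead of it; z points along the fingers, y is the line along which they close (so a half turn about z gives the same grasp; the last joint's range is limited). The gripper opens to 85 mm and grips with 20 to 120 N. Pads are 22 mm wide; open, the fingers measure 114 mm over their backs; the gripper's body (76 mm by 85 mm) begins 54 mm behind the grasp point. The pads swing forward as they close: fully open they stand 13 mm farther back than shut.
Start: joints at [-1.317, 0.359, 1.51, -0, 1.272, -0.115], TCP at [0.216, -0.56, 0.405] pointing down, gripper open.
Joint ranges: [-2.97, 2.97], [-1.01, 2.36], [0.21, 2.38], [-0.96, 4.11], [0.2, 2.71], [-2.98, 2.98]. Speed limits (rad/s): [2.39, 2.39, 3.14, 3.14, 3.14, 3.14].

### API

Orientations are given as a unit quaternion [x, y, z, w].
In Python, from bench import ctrl, viewer gives the robot as it stands. The module is installed in compiled form; this text tells all that it offers.
- The arm moves only by the shell command python3 -m creep 'ROWS' [FORCE]. ROWS is JSON, a list of rows, each a list of 7 numbers: the shift along the world's x, y, z in cm, then the turn, a rotation vector about the world's x, y, z in degrees, then the opening, from 0 (shut) to 1 (fully open). A call has exactly 5 rows; each row is the pose to reach, as a shift and turn from the pose commanded when the call began; what a row does not reach only later rows make up. A row lasts 1/12 s, in which the tool goes at most 41.7 mm and 7.16 degrees, less where a joint would pass 70% of its speed; a pose out of reach is approached as far as the arm can. A call with a gripper value outside its range is refused whole. The fingers move at their own pace and stop on an object; FORCE is the grip in N (left out, the last holds). Time passes only in rows, so rows that repeat a pose let the fingers close, or fill a call up. It gives the time, the measured TCP pose, the force, the opening and the grip force at its end, in the units of the state.
- ctrl.observe(): the state, without advancing time (a new reading comes with each control period).
- viewer.capture(name): name is "scene" or "top"; returns the picture (384x512x3 uint8, red, green, blue); there is no depth.
- viewer.calibration(name): a dict with "K" (3x3 intrinsics, pixels), "dist_coeffs" ([k1, k2, p1, p2, k3] as OpenCV has them; the pictures are not rectified), "rvec" (rotation vector, rad) and "tvec" (3), from world to camera coordinates, as OpenCV has them. Camera axes: x right, y down, z forward; pixel columns grow to the right and rows downward; lengths in m; the calibration is good to about 2 mm. A picture is of the moment at which its call begins. calibration takes no time and is no camera call.
- ctrl.finish_job(): hands the job in; it is judged then, once.
The state is a dict: "clock": time; "joint_pos": joint angles; "joint_vel": joint speeds; "effort": joint torques, N m; "ee_pos": TCP position; "ee_rot": TCP orientation; "force": force on the tool from outside, world axes, zero at the start; "ft_torque": the same for the moment, N m; "gripper_width": finger opening in m; "gripper_force": force on a finger pad.
Only numpy, scipy, OpenCV 4.12 (cv2) and the standard library are available. Lean on these libraries where they do the work, as an engineer would, in place of code of your own. Each camera call takes 0.05 s, during which the arm holds its last target. There are 200 camera calls.

### The job

I want to stamp a piece on the steel bench block: first take the round wax puck off the metal corner plate and set it down flat on the bench, then set the steel block flat on the plate with its longer side along the far, longer fence. Push it square and fully home against both fences, and finish still holding the block, pressing it firmly against both fences at once; do not let go. Leave the brass cube, the jar and the wooden clamp where they are.

Things in the scene. Friction and masses are not known exactly. Their poses are not given: they have to be found in the camera images.
- corner_plate: Bare metal plate fixed to the bench, 120 (its x) x 140 (its y) x 10 mm thick, carrying two dark steel fences; origin at the centre of its underside, z up, +x roughly away from the robot (within 25 degrees). The steel block fully home has its centre at x = +24, y = +27 mm, its underside at z = 10 mm and its axes parallel to the plate's.
- corner (a point): The corner where the inner faces of the two fences and the plate's top face would meet, 10 mm above the bench, at x = +48, y = +58 mm of the plate; axes as the plate's. A block pushed home lies on its -x, -y side.
- far_fence: The longer fence, a rigid steel bar 12 mm wide, 140 mm long and 10 mm high (top 20 mm over the bench) along the plate's far (+x) edge; inner face at x = +48 mm. Its frame is the same as the plate's.
- left_fence: The shorter fence, a rigid steel bar 12 mm wide and 10 mm high (top 20 mm over the bench) along the plate's left (+y) edge, from x = -56 to +42 mm; inner face at y = +58 mm. Its frame is the same as the plate's.
- free_patch (a point): A point on the bare bench top between the plate and the steel block; 90 mm (along world y) by 100 mm round it are always free, room to put the puck down. Not marked on the bench.
- bench_block: Plain grey steel block lying on the bench to the right, 48 (its x) x 62 (its y) x 38 mm high, about 0.65 to 0.95 kg; origin at the centre of its underside, z up. Graspable across its 48 mm width from above, with the fingertips more than 12 mm above its underside so that they pass over the fences. It drags on the plate with up to about 12 N, so a push back of 15 N or so is needed to be sure of a fence.
- beeswax: Round yellowish wax puck lying on the plate where the block must go, 45 mm in diameter, 17 mm high, 45 g; origin at the centre of its underside, z up.
- dapping_block: Brass cube with round hollows, 50 mm, standing on the bench; origin at the centre of its underside. Not to be moved.
- flux_jar: Closed screw jar with a dark lid, 54 mm in diameter, 54 mm high, standing on the bench; origin at the centre of its underside. Not to be moved.
- ring_clamp: Wooden hand clamp lying on the bench, 26 (x) x 130 (y) x 28 mm high; origin at the centre of its underside. Not to be moved.
Things that resemble listed ones, but are neither listed nor needed, are in the scene too. What is shaped like the bench_block but purple is not meant.

How it is judged:
By the outcome, as a careful person would: the job done as asked, in the order asked, and still so for the second after the job is handed in, while the arm keeps its last pose, push and grip.
It also fails if it takes over 67 s, if anything falls off the work surface, if the arm or the gripper's body presses on something with over 40 N, if the wrist force passes 120 N, or if a joint passes its speed limit or range.

## Working session

There is one attempt and no reset: what is moved stays moved. The work goes in short steps, Python scripts to look and compute and a shell command to move; the robot and the scene stay as the last step left them, time stands still between calls to the robot, and variables do not carry over. Pictures are saved under pics/ and viewed, at most 10 in all, crops included, and the job is handed in when it is done.

```bash
mkdir -p pics; python3 - <<'E'
from bench import ctrl, viewer
import cv2,numpy as np
for n in("top","scene"):
    im=viewer.capture(n); cv2.imwrite(f"pics/{n}0.png",im[:,:,::-1])
    c=viewer.calibration(n); print(n,c["K"],c["dist_coeffs"],c["rvec"],c["tvec"])
    R=cv2.Rodrigues(np.array(c["rvec"]))[0]; print("cam at",-R.T@np.array(c["tvec"]).ravel())
s=ctrl.observe(); print({k:s[k] for k in("clock","ee_pos","ee_rot","force","gripper_width")})
E
```

```text
top [[407.97278842   0.         263.92080094]
 [  0.         407.97278842 191.7395486 ]
 [  0.           0.           1.        ]] [-0.0536788  0.         0.         0.         0.       ] [ 2.22156801 -1.99491084  0.20783166] [-0.21071665  0.53337539  0.92122045]
cam at [ 0.356541   -0.16970834  1.01074998]
scene [[430.57594999   0.         251.73282417]
 [  0.         430.57594999 197.58483985]
 [  0.           0.           1.        ]] [-0.07356517  0.          0.          0.          0.        ] [ 0.84792657 -2.19553258  1.4313672 ] [0.31779774 0.2350135  0.83954577]
cam at [-0.20985734  0.71474564  0.55331945]
{'clock': 0.1, 'ee_pos': array([ 0.21619677, -0.55933931,  0.40392091]), 'ee_rot': array([ 9.83047210e-01,  1.83350638e-01, -6.67344314e-05, -8.49789093e-04]), 'force': array([-0.18850175, -0.40852136,  0.37770291]), 'gripper_width': 0.0856859910741298}
```

View pics/top0.png

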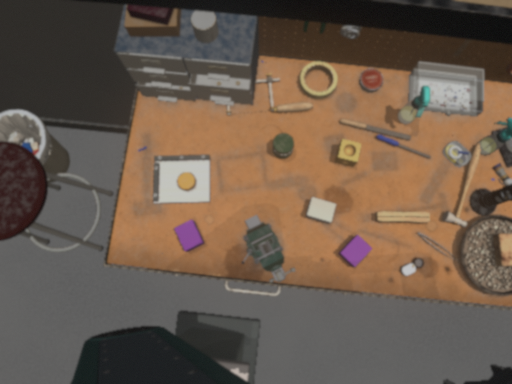

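View pics/scene0.png

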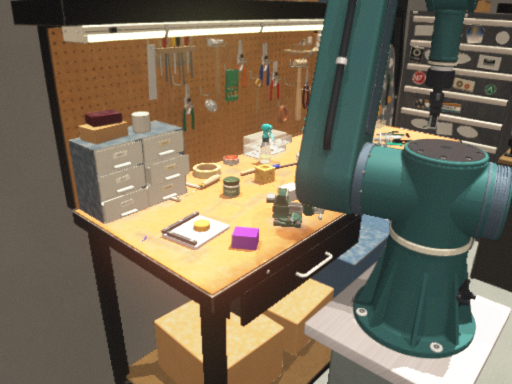

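The top view shows the plate at (182,180) with the puck at (186,181) on it. The grey block is at (321,210). Two purple lookalikes are at (189,235) and (355,250). The brass cube is at (348,151), the jar at (283,146), the clamp at (403,217) and a green vise at (263,245). Possible confusions:
- Block: grey at (321,210), purple at (189,235) and (355,250). I choose the grey one.
- Puck: wax at (186,181), ring at (318,79), red tin at (371,79). I choose the one on the plate.

```bash
cat > h.py <<'E'
from bench import ctrl, viewer
import cv2,numpy as np
def ray(n,px):
    c=viewer.calibration(n); R=cv2.Rodrigues(np.array(c["rvec"]))[0]; t=np.array(c["tvec"]).ravel()
    u=cv2.undistortPoints(np.array(px,float).reshape(-1,1,2),np.array(c["K"]),np.array(c["dist_coeffs"])).reshape(-1,2)
    return -R.T@t, np.c_[u,np.ones(len(u))]@R
def plane(n,px,z):
    o,d=ray(n,px); return (o+d*((z-o[2])/d[:,2])[:,None])[:,:2]
def big(mask):
    cs,_=cv2.findContours(mask.astype(np.uint8),cv2.RETR_EXTERNAL,cv2.CHAIN_APPROX_NONE)
    return max(cs,key=cv2.contourArea)
E
python3 - <<'E'
from h import *
im=cv2.imread("pics/top0.png"); hsv=cv2.cvtColor(im,cv2.COLOR_BGR2HSV)
a=cv2.resize(im[140:220,135:225],None,fx=4,fy=4,interpolation=cv2.INTER_CUBIC)
b=cv2.resize(im[180:260,280:380],None,fx=4,fy=4,interpolation=cv2.INTER_CUBIC)
cv2.imwrite("pics/crop0.png",np.hstack([a,b]))
def roi(x0,y0,x1,y1,m):
    o=np.zeros(m.shape,bool);o[y0:y1,x0:x1]=m[y0:y1,x0:x1];return o
S,V=hsv[...,1],hsv[...,2]
def rep(name,c,z):
    w=plane("top",c.reshape(-1,2),z).astype(np.float32); r=cv2.minAreaRect(w*1000)
    print(name,"px",cv2.minAreaRect(c)[0],"mm",np.round(r[0],1),np.round(r[1],1),round(r[2],1))
rep("block",big(roi(295,185,345,235,(S<70)&(V>100))),.038)
rep("puck",big(roi(165,165,210,200,(S>90))),.027)
rep("plate-bright",big(roi(140,140,225,215,(S<70)&(V>110))),.010)
rep("plate-all",big(roi(140,140,225,215,(S<80)|(V<70))),.010)
rep("jar",big(roi(265,130,300,162,V<110)),.054)
rep("brass",big(roi(332,135,364,168,(S>140)&(V>110)&(hsv[...,0]>18))),.05)
rep("vise",big(roi(235,210,300,280,(V<110))),.08)
print(hsv[181,160],hsv[210,321],hsv[170,156],hsv[170,230])
E
```

```text
block px (320.8302001953125, 209.59434509277344) mm [ 527.3 -293.3] [65.3 51.7] 79.2
puck px (186.0, 181.0) mm [565.   43.2] [41.2 39.8] 8.1
plate-bright px (181.0, 179.0) mm [573.6  59.9] [123.6 140.9] 7.7
plate-all px (181.5, 179.5) mm [572.7  58.8] [125.8 143.9] 7.7
jar px (281.9000244140625, 145.70001220703125) mm [ 672.7 -184. ] [54.2 62.9] 68.6Traceback (most recent call last):
  File "<stdin>", line 17, in <module>
  File "h.py", line 11, in big
    return max(cs,key=cv2.contourArea)
ValueError: max() iterable argument is empty
```

View pics/crop0.png

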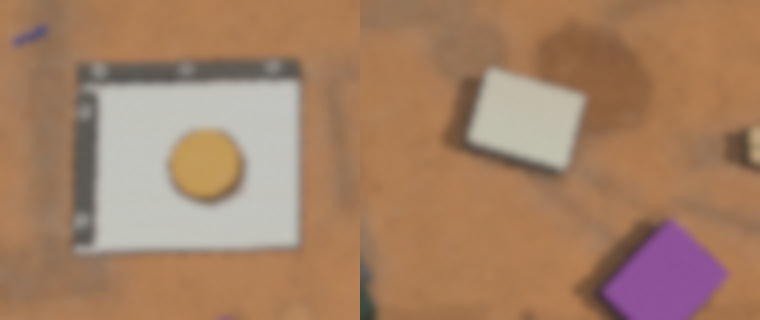

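The crop shows a white plate with dark fences along its top (far) and left edges, and the wax puck near the plate's middle. The pale grey block is the right one; its neighbour is purple. Next I refine the numbers.

```bash
python3 - <<'E'
from h import *
im=cv2.imread("pics/top0.png"); hsv=cv2.cvtColor(im,cv2.COLOR_BGR2HSV); S,V=[hsv[...,i].astype(int) for i in(1,2)]
def roi(x0,y0,x1,y1,m):
    o=np.zeros(m.shape,bool);o[y0:y1,x0:x1]=m[y0:y1,x0:x1];return o
for t in(140,155):
    c=big(roi(140,140,225,215,(S<60)&(V>t)))
    w=plane("top",c.reshape(-1,2),.010).astype(np.float32)*1000
    r=cv2.minAreaRect(w); print("inner white (108x128 expected)",r)
    a=np.radians(r[2]); R=np.array([[np.cos(a),-np.sin(a)],[np.sin(a),np.cos(a)]])
    print(" plate centre",np.array(r[0])-R@[-6,-6]," corner",np.array(r[0])-R@[-6,-6]+R@[48,58], "home",np.array(r[0])-R@[-6,-6]+R@[24,27])
c=big(roi(165,165,210,200,(S>90)))
m=cv2.minEnclosingCircle(plane("top",c.reshape(-1,2),.027).astype(np.float32)*1000); print("puck",m)
for t in (110,150):
    c=big(roi(295,185,345,235,(S<70)&(V>t))); print("block",cv2.minAreaRect(plane("top",c.reshape(-1,2),.038).astype(np.float32)*1000))
print("vise px@z.05 top tip, right",plane("top",[[252,217],[285,275],[263,225],[245,245]],.05))
print("jar,brass,clampL",plane("top",[[283,146],[348,151],[378,216]],.04))
E
```

```text
inner white (108x128 expected) ((566.9488525390625, 58.74031066894531), (109.76669311523438, 140.27830505371094), 7.7293782234191895)
 plate centre [572.087373    65.49276263]  corner [611.8505938  129.42152197] home [592.23797198  95.47531356]
inner white (108x128 expected) ((568.2754516601562, 53.739967346191406), (108.74151611328125, 132.6098175048828), 6.204980373382568)
 plate centre [573.59178647  60.35333141]  corner [615.04160724 123.20165961] home [594.5328684   89.78921236]
puck ((565.2821655273438, 42.77970886230469), 21.835351943969727)
block ((528.0909423828125, -293.466796875), (65.25045776367188, 50.0754508972168), 79.2498779296875)
block ((529.3356323242188, -294.8857421875), (62.288490295410156, 47.85474395751953), 80.20606994628906)
vise px@z.05 top tip, right [[ 0.48994315 -0.13063613]
 [ 0.36360743 -0.22171689]
 [ 0.47377217 -0.15865149]
 [ 0.42240342 -0.121766  ]]
jar,brass,clampL [[ 0.6766433  -0.18685888]
 [ 0.68143618 -0.34912267]
 [ 0.52612148 -0.4321464 ]]
```

```bash
python3 -m creep '[[1.7,3,0,0,0,0,1],[3.5,6,0,0,0,0,1],[5.2,9,0,0,0,0,1],[7,12,0,0,0,0,1],[8.7,15,0,0,0,0,1]]' 30
python3 -m creep '[[1.7,3,0,0,0,0,1],[3.5,6,0,0,0,0,1],[5.2,9,0,0,0,0,1],[7,12,0,0,0,0,1],[8.7,15,0,0,0,0,1]]'
python3 -m creep '[[1.7,3,0,0,0,0,1],[3.5,6,0,0,0,0,1],[5.2,9,0,0,0,0,1],[7,12,0,0,0,0,1],[8.7,15,0,0,0,0,1]]'
python3 -m creep '[[1.7,3,-2,0,0,0,1],[3.5,6,-4,0,0,0,1],[5.2,9,-6,0,0,0,1],[7,12,-8,0,0,0,1],[8.7,15,-10,0,0,0,1]]'
```

```text
clock: 0.52
ee_pos: [0.3037, -0.4081, 0.4043]
ee_rot: [0.983, 0.183, -0.0, -0.0]
force: [0.2, 0.3, -0.1]
gripper_width: 0.0854
gripper_force: 0.0
clock: 0.93
ee_pos: [0.3907, -0.258, 0.4045]
ee_rot: [0.983, 0.183, -0.0, -0.0]
force: [0.2, -0.1, -0.3]
gripper_width: 0.0855
gripper_force: 0.0
clock: 1.35
ee_pos: [0.4777, -0.1079, 0.4045]
ee_rot: [0.983, 0.183, -0.0, -0.0]
force: [0.6, -0.2, -0.9]
gripper_width: 0.0852
gripper_force: 0.0
clock: 1.77
ee_pos: [0.5648, 0.0421, 0.3034]
ee_rot: [0.983, 0.183, -0.0, -0.0]
force: [1.1, -0.2, 0.6]
gripper_width: 0.0855
gripper_force: 0.0
```

```bash
python3 -m creep '[[0,0.1,-3,0,0,0,1],[0,0.1,-6,0,0,0,1],[0,0.1,-9,0,0,0,1],[0,0.1,-10.8,0,0,0,1],[0,0.1,-11.7,0,0,0,1]]' 30
python3 -m creep '[[0,0,0,0,0,0,0],[0,0,0,0,0,0,0],[0,0,0,0,0,0,0],[0,0,0,0,0,0,0],[0,0,0,0,0,0,0]]' 30
python3 -m creep '[[0,0,0,0,0,0,0],[0,0,0,0,0,0,0],[0,0,0,0,0,0,0],[0,0,0,0,0,0,0],[0,0,0,0,0,0,0]]' 30
```

```text
clock: 2.18
ee_pos: [0.5628, 0.0416, 0.1846]
ee_rot: [0.983, 0.184, -0.003, -0.001]
force: [-0.0, 0.3, 0.5]
gripper_width: 0.0852
gripper_force: 0.0
clock: 2.6
ee_pos: [0.5651, 0.0412, 0.1895]
ee_rot: [0.983, 0.183, 0.002, 0.0]
force: [0.1, -0.5, 4.2]
gripper_width: 0.0417
gripper_force: 30.5
clock: 3.02
ee_pos: [0.5651, 0.0412, 0.1894]
ee_rot: [0.983, 0.183, 0.002, 0.0]
force: [-0.5, -0.6, 7.6]
gripper_width: 0.0416
gripper_force: 30.8
```

```bash
python3 -m creep '[[0,0,1,0,0,0,0],[0,0,3,0,0,0,0],[0,0,5,0,0,0,0],[0,0,8,0,0,0,0],[0,0,8,0,0,0,0]]' 30
python3 - <<'E'
from h import *
t=viewer.capture("top");s=viewer.capture("scene")
cv2.imwrite("pics/t1.png",np.hstack([cv2.resize(t[120:240,130:260,::-1],None,fx=3,fy=3),cv2.resize(s[160:280,140:270,::-1],None,fx=3,fy=3)]))
E
```

```text
clock: 3.43
ee_pos: [0.5664, 0.0413, 0.2735]
ee_rot: [0.983, 0.183, 0.004, 0.001]
force: [1.2, -0.5, 0.1]
gripper_width: 0.0419
gripper_force: 30.7
```

View pics/t1.png

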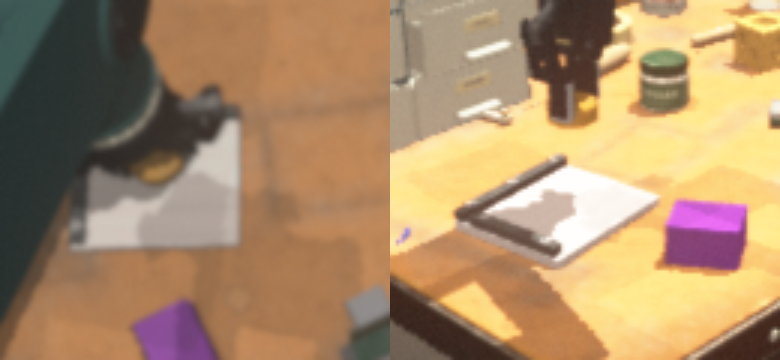

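The puck is in the grip: yellow between the fingers at (575,105) in the right half, with the plate clear. I set it down on the bare bench near (0.575, -0.11), away from the vise.

```bash
python3 -m creep '[[0.2,-3,0,0,0,0,0],[0.4,-6.5,0,0,0,0,0],[0.6,-10,0,0,0,0,0],[0.8,-13.5,0,0,0,0,0],[1,-15.2,0,0,0,0,0]]' 30
python3 -m creep '[[0,0,-2,0,0,0,0],[0,0,-4.5,0,0,0,0],[0,0,-7,0,0,0,0],[0,0,-8,0,0,0,0],[0,0,-8.4,0,0,0,0]]' 30
python3 -m creep '[[0,0,-0.2,0,0,0,0],[0,0,-0.4,0,0,0,0],[0,0,-0.4,0,0,0,0],[0,0,-0.4,0,0,0,0],[0,0,-0.4,0,0,0,0]]' 30
```

```text
clock: 3.95
ee_pos: [0.5739, -0.1139, 0.2669]
ee_rot: [0.983, 0.183, -0.001, 0.0]
force: [0.2, 0.4, -0.6]
gripper_width: 0.0415
gripper_force: 30.7
clock: 4.37
ee_pos: [0.5727, -0.1102, 0.1811]
ee_rot: [0.983, 0.183, -0.002, -0.001]
force: [-0.2, -0.1, -0.5]
gripper_width: 0.0417
gripper_force: 30.7
clock: 4.78
ee_pos: [0.5748, -0.1107, 0.1807]
ee_rot: [0.983, 0.183, 0.001, 0.0]
force: [0.3, 0.2, -0.5]
gripper_width: 0.0418
gripper_force: 30.7
```

```bash
python3 -m creep '[[0,0,-0.1,0,0,0,0],[0,0,-0.1,0,0,0,0],[0,0,-0.2,0,0,0,0],[0,0,-0.2,0,0,0,0],[0,0,-0.2,0,0,0,0]]' 30
```

```text
clock: 5.2
ee_pos: [0.5747, -0.1107, 0.1794]
ee_rot: [0.983, 0.183, 0.001, 0.0]
force: [-2.3, 1.1, 14.5]
gripper_width: 0.0417
gripper_force: 32.4
```

```bash
python3 -m creep '[[0,0,0.1,0,0,0,1],[0,0,0.1,0,0,0,1],[0,0,0.1,0,0,0,1],[0,0,0.1,0,0,0,1],[0,0,0.1,0,0,0,1]]'
python3 -m creep '[[0,0,1,0,0,0,1],[0,0,4,0,0,0,1],[0,0,8,0,0,0,1],[0,0,12,0,0,0,1],[0,0,12,0,0,0,1]]'
python3 -m creep '[[-0.5,-2,0,0,0,6,1],[-1,-4,0,0,0,12,1],[-1.5,-6,0,0,0,18,1],[-2,-8,0,0,0,24,1],[-2.5,-10,0,0,0,30,1]]'
python3 -m creep '[[-0.5,-2,0,0,0,6,1],[-1,-4,0,0,0,12,1],[-1.5,-6,0,0,0,18,1],[-2.1,-8.3,0,0,0,24,1],[-2.1,-8.3,0,0,0,28.5,1]]'
python3 - <<'E'
from h import *
t=viewer.capture("top");s=viewer.capture("scene")
cv2.imwrite("pics/t2.png",np.hstack([t[120:290,130:430,::-1],s[130:300,120:420,::-1]]))
E
```

```text
clock: 5.62
ee_pos: [0.5742, -0.1106, 0.1784]
ee_rot: [0.983, 0.183, -0.0, -0.0]
force: [0.2, 0.6, -0.9]
gripper_width: 0.0852
gripper_force: 0.0
clock: 6.03
ee_pos: [0.5772, -0.1114, 0.3067]
ee_rot: [0.983, 0.183, 0.006, 0.003]
force: [0.5, 0.1, 1.2]
gripper_width: 0.0854
gripper_force: 0.0
clock: 6.45
ee_pos: [0.5489, -0.2114, 0.2992]
ee_rot: [0.901, 0.434, 0.0, 0.0]
force: [-0.5, -0.1, 0.5]
gripper_width: 0.0854
gripper_force: 0.0
clock: 6.87
ee_pos: [0.5277, -0.2974, 0.2993]
ee_rot: [0.767, 0.642, -0.001, 0.001]
force: [0.1, -0.4, 1.2]
gripper_width: 0.0856
gripper_force: 0.0
```

View pics/t2.png

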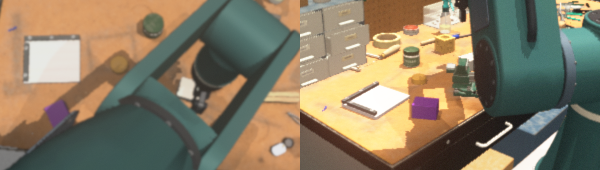

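The puck lies flat on the bare bench at (120,63) in the left half. The plate is unobstructed and the gripper is over the block. I re-measure the plate on the clear view.

```bash
python3 - <<'E'
from h import *
im=cv2.imread("pics/t2.png")[:, :300]; hsv=cv2.cvtColor(im,cv2.COLOR_BGR2HSV); S,V=[hsv[...,i].astype(int) for i in(1,2)]
for t in (130,150,165):
    m=((S<70)&(V>t)).astype(np.uint8); m[:,90:]=0; m[75:]=0
    m=cv2.morphologyEx(m,cv2.MORPH_OPEN,np.ones((9,9)))
    w=plane("top",big(m).reshape(-1,2)+[130,120],.010).astype(np.float32)*1000
    r=cv2.minAreaRect(w); a=np.radians(r[2]); R=np.array([[np.cos(a),-np.sin(a)],[np.sin(a),np.cos(a)]])
    c=np.array(r[0])-R@[-6,-6]; print(t,r,"centre",c,"home",c+R@[24,27])
hsv2=hsv; m=((S>150)&(hsv[...,0]>10)).astype(np.uint8)
print(ctrl.observe()["joint_pos"])
from scipy.spatial.transform import Rotation as Ro
print(Ro.from_quat(ctrl.observe()["ee_rot"]).as_matrix()[:,1])
E
```

```text
130 ((579.6812133789062, 55.49696350097656), (91.07833099365234, 132.88754272460938), 6.182600975036621) centre [585.00013093  62.10825053] home [605.95270874  91.53594977]
150 ((578.5365600585938, 54.00983428955078), (88.4820556640625, 130.17710876464844), 6.182600498199463) centre [583.85547766  60.62112127] home [604.80805572  90.04882034]
165 ((578.5101318359375, 54.0069580078125), (88.42871856689453, 130.1771697998047), 6.18256139755249) centre [583.82905395  60.61824136] home [604.78165209  90.04592613]
[-6.23257459e-01  4.74346941e-01  1.61341537e+00  3.63196594e-05
  1.05354413e+00 -4.41178822e-01]
[ 9.83466145e-01 -1.81091878e-01  2.72291878e-04]
```

```bash
python3 -m creep '[[0,0,-3,0,0,0,1],[0,0,-6,0,0,0,1],[0,0,-9,0,0,0,1],[0,0,-10.6,0,0,0,1],[0,0,-11.1,0,0,0,1]]' 30
python3 -m creep '[[0,0,0,0,0,0,0],[0,0,0,0,0,0,0],[0,0,0,0,0,0,0],[0,0,0,0,0,0,0],[0,0,0,0,0,0,0]]' 30
python3 -m creep '[[0,0,0,0,0,0,0],[0,0,0,0,0,0,0],[0,0,0,0,0,0,0],[0,0,0,0,0,0,0],[0,0,0,0,0,0,0]]' 110
```

```text
clock: 7.38
ee_pos: [0.5271, -0.2919, 0.1848]
ee_rot: [0.769, 0.64, -0.001, -0.003]
force: [-0.8, -0.2, 0.4]
gripper_width: 0.0848
gripper_force: 0.0
clock: 7.8
ee_pos: [0.5289, -0.2939, 0.1894]
ee_rot: [0.768, 0.64, 0.0, 0.001]
force: [-0.0, 1.4, 7.7]
gripper_width: 0.0475
gripper_force: 33.1
clock: 8.22
ee_pos: [0.529, -0.294, 0.1898]
ee_rot: [0.768, 0.64, 0.0, 0.001]
force: [-0.9, 1.0, 10.5]
gripper_width: 0.0457
gripper_force: 114.6
```

```bash
python3 -m creep '[[0,0,2,0,0,0,0],[0,0,5,0,0,0,0],[0,0,8.5,0,0,0,0],[0,0,12,0,0,0,0],[0,0,14,0,0,0,0]]'
python3 -m creep '[[0.5,3,0,0,0,2,0],[1,6.5,0,0,0,5,0],[1.5,10,0,0,0,8,0],[2,13.5,0,0,0,11,0],[2.5,17,0,0,0,14,0]]'
python3 -m creep '[[0.6,3.5,0,0,0,2.9,0],[1.2,7,0,0,0,2.9,0],[1.8,10.5,0,0,0,2.9,0],[2.4,14,0,0,0,2.9,0],[2.8,17,0,0,0,2.9,0]]'
python3 -m creep '[[0.1,1.5,-2,0,0,0,0],[0.2,3,-5,0,0,0,0],[0.2,3,-7,0,0,0,0],[0.2,3,-8,0,0,0,0],[0.2,3,-8,0,0,0,0]]'
python3 - <<'E'
from h import *
t=viewer.capture("top");s=viewer.capture("scene")
cv2.imwrite("pics/t3.png",np.hstack([cv2.resize(t[130:230,130:260,::-1],None,fx=3,fy=3),cv2.resize(s[170:270,140:270,::-1],None,fx=3,fy=3)]))
o=ctrl.observe(); print(o["force"],o["ft_torque"],o["ee_pos"],o["ee_rot"])
E
```

```text
clock: 8.63
ee_pos: [0.5285, -0.2937, 0.3309]
ee_rot: [0.768, 0.64, 0.0, 0.001]
force: [1.7, -1.2, -7.2]
gripper_width: 0.0456
gripper_force: 117.1
clock: 9.05
ee_pos: [0.5523, -0.1219, 0.3271]
ee_rot: [0.684, 0.73, -0.0, -0.001]
force: [0.7, 0.4, -8.3]
gripper_width: 0.0452
gripper_force: 116.8
clock: 9.47
ee_pos: [0.5806, 0.0487, 0.327]
ee_rot: [0.666, 0.746, -0.0, -0.001]
force: [0.5, -0.2, -8.0]
gripper_width: 0.0456
gripper_force: 116.8
clock: 9.88
ee_pos: [0.5813, 0.0764, 0.2447]
ee_rot: [0.666, 0.746, -0.002, -0.002]
force: [-0.3, 0.1, -8.1]
gripper_width: 0.0459
gripper_force: 116.6
[ 0.58577738  1.19833368 -8.68283512] [-0.07154717 -0.09379305 -0.00117234] [0.58326489 0.07586268 0.24771824] [ 6.65906207e-01  7.46035351e-01 -3.41696238e-04 -2.50884607e-04]
```

View pics/t3.png

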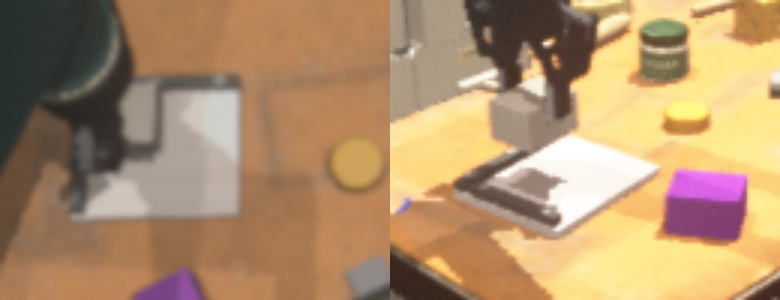

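The block hangs level over the plate at (535,115) in the right half. The puck is on the bench at (685,117). I lower the block.

```bash
python3 -m creep '[[0,0,-1.5,0,0,0,0],[0,0,-3,0,0,0,0],[0,0,-3.8,0,0,0,0],[0,0,-4.2,0,0,0,0],[0,0,-4.2,0,0,0,0]]'
python3 -m creep '[[0,0,-0.1,0,0,0,0],[0,0,-0.2,0,0,0,0],[0,0,-0.3,0,0,0,0],[0,0,-0.3,0,0,0,0],[0,0,-0.3,0,0,0,0]]'
python3 -m creep '[[0,0,-0.05,0,0,0,0],[0,0,-0.1,0,0,0,0],[0,0,-0.1,0,0,0,0],[0,0,-0.1,0,0,0,0],[0,0,-0.1,0,0,0,0]]'
```

```text
clock: 10.4
ee_pos: [0.5834, 0.0759, 0.2058]
ee_rot: [0.666, 0.746, -0.0, -0.0]
force: [0.3, -0.0, -8.9]
gripper_width: 0.0457
gripper_force: 116.6
clock: 10.82
ee_pos: [0.5834, 0.0764, 0.203]
ee_rot: [0.666, 0.746, 0.0, 0.0]
force: [-0.6, 0.0, -7.2]
gripper_width: 0.0455
gripper_force: 116.6
clock: 11.23
ee_pos: [0.5833, 0.0764, 0.2016]
ee_rot: [0.666, 0.746, -0.0, -0.0]
force: [0.4, 0.2, -8.5]
gripper_width: 0.0457
gripper_force: 116.6
```

```bash
python3 -m creep '[[0,0,-0.05,0,0,0,0],[0,0,-0.1,0,0,0,0],[0,0,-0.1,0,0,0,0],[0,0,-0.1,0,0,0,0],[0,0,-0.1,0,0,0,0]]'
python3 -m creep '[[0,0,-0.05,0,0,0,0],[0,0,-0.1,0,0,0,0],[0,0,-0.1,0,0,0,0],[0,0,-0.1,0,0,0,0],[0,0,-0.1,0,0,0,0]]'
python3 - <<'E'
from h import *
o=ctrl.observe(); print(o["force"],o["ft_torque"],o["ee_pos"])
E
```

```text
clock: 11.65
ee_pos: [0.5833, 0.0764, 0.2006]
ee_rot: [0.666, 0.746, -0.0, -0.0]
force: [0.2, -0.1, -8.0]
gripper_width: 0.0457
gripper_force: 116.6
clock: 12.07
ee_pos: [0.5833, 0.0764, 0.1999]
ee_rot: [0.666, 0.746, 0.0, 0.0]
force: [-0.5, 0.1, -2.8]
gripper_width: 0.0457
gripper_force: 117.2
[-0.53546092  0.14803366 -2.76145432] [-0.01076013  0.12125619 -0.00974773] [0.58333137 0.07638825 0.19993162]
```

```bash
python3 -m creep '[[0,0,-0.03,0,0,0,0],[0.2,0.25,-0.03,0,0,0,0],[0.4,0.5,-0.03,0,0,0,0],[0.6,0.75,-0.03,0,0,0,0],[0.7,0.9,-0.03,0,0,0,0]]'
python3 - <<'E'
from h import *
o=ctrl.observe(); print(o["force"],o["ft_torque"],o["ee_pos"])
E
```

```text
clock: 12.48
ee_pos: [0.5901, 0.0847, 0.1999]
ee_rot: [0.666, 0.746, -0.001, 0.0]
force: [-4.2, -6.0, 2.5]
gripper_width: 0.0456
gripper_force: 118.0
[-4.16582328 -5.98428445  2.45062318] [-0.8822064   0.55848223 -0.00636782] [0.59008858 0.08473883 0.19990595]
```

```bash
python3 -m creep '[[0.1,0.01,0,0,0,0,0],[0.2,0.02,0,0,0,0,0],[0.3,0.03,0,0,0,0,0],[0.3,0.03,0,0,0,0,0],[0.3,0.03,0,0,0,0,0]]'
python3 - <<'E'
from h import *
o=ctrl.observe(); print(o["force"],o["ft_torque"],o["ee_pos"])
E
python3 -m creep '[[0.1,0.01,0,0,0,0,0],[0.1,0.01,0,0,0,0,0],[0.2,0.02,0,0,0,0,0],[0.2,0.02,0,0,0,0,0],[0.2,0.02,0,0,0,0,0]]'
python3 - <<'E'
from h import *
o=ctrl.observe(); print(o["force"],o["ft_torque"],o["ee_pos"])
E
```

```text
clock: 12.9
ee_pos: [0.5912, 0.085, 0.2]
ee_rot: [0.665, 0.746, -0.002, -0.002]
force: [-9.3, -4.8, 9.3]
gripper_width: 0.0456
gripper_force: 119.4
[-9.2788795  -4.78857658  9.30518044] [-0.66663904  1.42586763 -0.05749754] [0.59123756 0.08502037 0.19996739]
clock: 13.32
ee_pos: [0.5925, 0.0853, 0.2]
ee_rot: [0.665, 0.746, -0.003, -0.002]
force: [-11.3, -3.7, 11.5]
gripper_width: 0.0455
gripper_force: 119.6
[-11.28024438  -3.74855691  11.51780519] [-0.60876368  1.83496715  0.0196508 ] [0.59248236 0.08527543 0.19999755]
```

```bash
python3 -m creep '[[0,0,0.05,0,0,0,0],[0.1,0.01,0.05,0,0,0,0],[0.2,0.02,0.05,0,0,0,0],[0.2,0.02,0.05,0,0,0,0],[0.2,0.02,0.05,0,0,0,0]]'
python3 - <<'E'
from h import *
o=ctrl.observe(); print(o["force"],o["ft_torque"],o["ee_pos"],o["ee_rot"])
E
python3 -m creep '[[0.1,0.01,0,0,0,0,0],[0.1,0.01,0,0,0,0,0],[0.2,0.02,0,0,0,0,0],[0.2,0.02,0,0,0,0,0],[0.2,0.02,0,0,0,0,0]]'
python3 - <<'E'
from h import *
o=ctrl.observe(); print(o["force"],o["ft_torque"],o["ee_pos"],o["ee_rot"])
E
```

```text
clock: 13.73
ee_pos: [0.5952, 0.0858, 0.2]
ee_rot: [0.665, 0.746, -0.002, -0.002]
force: [-9.6, -1.9, 7.6]
gripper_width: 0.0455
gripper_force: 119.0
[-9.56805938 -1.9287033   7.60109727] [-0.37134011  1.50277042  0.07373987] [0.59520707 0.08582437 0.19996419] [ 0.66543516  0.74644984 -0.00225872 -0.00189194]
clock: 14.15
ee_pos: [0.5959, 0.0859, 0.2]
ee_rot: [0.665, 0.747, -0.004, -0.003]
force: [-13.7, -3.1, 13.7]
gripper_width: 0.0457
gripper_force: 119.7
[-13.66189545  -3.08156225  13.69552667] [-0.59077459  2.12282251  0.11508033] [0.59587154 0.08590271 0.20003281] [ 0.66533949  0.74652648 -0.00353132 -0.00301683]
```

```bash
python3 -m creep '[[0,0,0.05,0,-0.3,0,0],[0,0,0.05,0,-0.5,0,0],[0.1,0.01,0.05,0,-0.5,0,0],[0.1,0.01,0.05,0,-0.5,0,0],[0.1,0.01,0.05,0,-0.5,0,0]]'
python3 - <<'E'
from h import *
o=ctrl.observe(); print(o["force"],o["ft_torque"],o["ee_pos"],o["ee_rot"])
E
python3 -m creep '[[0.1,0.01,0,0,0,0,0],[0.1,0.01,0,0,0,0,0],[0.2,0.02,0,0,0,0,0],[0.2,0.02,0,0,0,0,0],[0.2,0.02,0,0,0,0,0]]'
python3 - <<'E'
from h import *
o=ctrl.observe(); print(o["force"],o["ft_torque"],o["ee_pos"],o["ee_rot"])
E
```

```text
clock: 14.57
ee_pos: [0.5952, 0.0859, 0.2]
ee_rot: [0.665, 0.747, -0.002, -0.001]
force: [-17.5, -3.4, 13.8]
gripper_width: 0.0457
gripper_force: 119.8
[-17.53632068  -3.36631183  13.81287546] [-0.56633952  2.88077078  0.05725624] [0.59516774 0.08593533 0.1999511 ] [ 0.6653053   0.74656666 -0.00224677 -0.00142709]
clock: 14.98
ee_pos: [0.5958, 0.086, 0.2]
ee_rot: [0.665, 0.747, -0.004, -0.003]
force: [-21.3, -4.5, 19.9]
gripper_width: 0.046
gripper_force: 120.5
[-21.30265055  -4.50776613  19.89563199] [-0.77030561  3.6495905   0.14162697] [0.59583933 0.08596312 0.20000341] [ 0.66523683  0.74661956 -0.00355647 -0.00255859]
```

```bash
python3 -m creep '[[-0.3,-0.03,0.1,0,-0.4,0,0],[-0.4,-0.04,0.1,0,-0.4,0,0],[-0.41,0.06,0.1,0.2,-0.4,0,0],[-0.42,0.16,0.1,0.2,-0.4,0,0],[-0.42,0.16,0.1,0.2,-0.4,0,0]]'
python3 - <<'E'
from h import *
o=ctrl.observe(); print(o["force"],o["ft_torque"],o["ee_pos"],o["ee_rot"])
E
python3 -m creep '[[0,0.1,0,0,0,0,0],[-0.02,0.2,0,0.1,0,0,0],[-0.03,0.3,0,0.2,0,0,0],[-0.03,0.3,0,0.2,0,0,0],[-0.03,0.3,0,0.2,0,0,0]]'
python3 - <<'E'
from h import *
o=ctrl.observe(); print(o["force"],o["ft_torque"],o["ee_pos"],o["ee_rot"])
E
```

```text
clock: 15.4
ee_pos: [0.5937, 0.0861, 0.1999]
ee_rot: [0.665, 0.747, 0.0, 0.002]
force: [-11.3, -12.1, 2.9]
gripper_width: 0.0455
gripper_force: 118.2
[-11.32554152 -12.05648798   2.9045597 ] [-2.1597663   2.37858953  0.26405176] [0.59370711 0.0861114  0.19988484] [6.64719630e-01 7.47091099e-01 4.86330141e-04 1.57030173e-03]
clock: 15.82
ee_pos: [0.5934, 0.0885, 0.1999]
ee_rot: [0.665, 0.747, 0.001, 0.001]
force: [-12.6, -14.8, 3.6]
gripper_width: 0.0454
gripper_force: 118.2
[-12.60841847 -14.83077771   3.58221482] [-2.67288251  2.48589076  0.38918323] [0.59340825 0.08846626 0.19989578] [6.64622482e-01 7.47177797e-01 1.37527644e-03 6.35142306e-04]
```

```bash
python3 -m creep '[[-0.1,0.1,0.02,0,0,0,0],[-0.12,0.2,0.02,0,0,0,0],[-0.13,0.3,0.02,0,0,0,0],[-0.13,0.3,0.02,0,0,0,0],[-0.13,0.3,0.02,0,0,0,0]]'
python3 - <<'E'
from h import *
o=ctrl.observe(); print(o["force"],o["ft_torque"],o["ee_pos"],o["ee_rot"])
E
python3 -m creep '[[0,0.1,0,0,0,0,0],[-0.02,0.2,0,0,0,0,0],[-0.03,0.3,0,0,0,0,0],[-0.03,0.3,0,0,0,0,0],[-0.03,0.3,0,0,0,0,0]]'
python3 - <<'E'
from h import *
o=ctrl.observe(); print(o["force"],o["ft_torque"],o["ee_pos"],o["ee_rot"])
E
```

```text
clock: 16.23
ee_pos: [0.5931, 0.0895, 0.2002]
ee_rot: [0.664, 0.748, 0.001, 0.003]
force: [-10.6, -26.8, 0.4]
gripper_width: 0.0457
gripper_force: 117.9
[-10.62055714 -26.76387589   0.37947347] [-4.561424    2.00382025  0.53591061] [0.59305211 0.08954556 0.20016596] [6.63956472e-01 7.47766146e-01 5.92126726e-04 2.69160492e-03]
clock: 16.65
ee_pos: [0.5931, 0.0905, 0.2004]
ee_rot: [0.663, 0.748, -0.001, 0.004]
force: [-9.6, -37.1, 3.0]
gripper_width: 0.0454
gripper_force: 118.2
[ -9.58387665 -37.05209831   3.02758897] [-6.51752908  1.98830702  0.67176444] [0.59305718 0.09054809 0.20040838] [ 0.66335787  0.74829063 -0.00075399  0.00411091]
```

```bash
cat > st.py <<'E'
from h import *
from scipy.spatial.transform import Rotation as Ro
o=ctrl.observe(); M=Ro.from_quat(o["ee_rot"]).as_matrix()
y=np.degrees(np.arctan2(M[1,1],M[0,1])); z=M[:,2]; a=np.radians(y); P=np.array([[np.cos(a),np.sin(a)],[-np.sin(a),np.cos(a)]])
print("t",o["clock"],"F",np.round(o["force"],1),"plateF",np.round(P@o["force"][:2],1),"T",np.round(o["ft_torque"],2),"p",np.round(o["ee_pos"]*1000,2),"yaw",round(y,2),"tilt x,y deg (rot)",np.round(np.degrees([z[1],-z[0]]),2),"grasp pt",np.round((o["ee_pos"]+.16*z)[:2]*1000,1))
E
python3 -m creep '[[0.02,-0.2,0,0,0,0.4,0],[0.02,-0.2,0,0,0,0.8,0],[0.02,-0.2,0,0,0,0.8,0],[0.02,-0.2,0,0,0,0.8,0],[0.02,-0.2,0,0,0,0.8,0]]' >/dev/null
python3 st.py
python3 -m creep '[[0.1,0.01,0,0,0,0.2,0],[0.2,0.02,0,0,0,0.2,0],[0.2,0.02,0,0,0,0.2,0],[0.2,0.02,0,0,0,0.2,0],[0.2,0.02,0,0,0,0.2,0]]' >/dev/null
python3 st.py
```

```text
t 17.0667 F [ -8.5 -29.4   1.4] plateF [-12.3 -28. ] T [-5.15  1.91  0.09] p [593.26  89.89 200.24] yaw 7.54 tilt x,y deg (rot) [-0.18 -0.31] grasp pt [594.1  89.4]
t 17.4833 F [-14.3 -29.1   5.6] plateF [-18.1 -26.9] T [-5.25  2.41 -0.07] p [593.9   89.95 200.23] yaw 7.72 tilt x,y deg (rot) [-0.19 -0.11] grasp pt [594.2  89.4]
```

```bash
python3 -m creep '[[0.05,-0.05,0.02,0.1,0.1,0.4,0],[0.1,-0.1,0.02,0.1,0.1,0.4,0],[0.1,-0.1,0.02,0.1,0.1,0.4,0],[0.1,-0.1,0.02,0.1,0.1,0.4,0],[0.1,-0.1,0.02,0.1,0.1,0.4,0]]' >/dev/null
python3 st.py
python3 -m creep '[[0.1,0.01,0,0,0,0.4,0],[0.1,0.01,0,0,0,0.4,0],[0.1,0.01,0,0,0,0.4,0],[0.1,0.01,0,0,0,0.4,0],[0.1,0.01,0,0,0,0.4,0]]' >/dev/null
python3 st.py
```

```text
t 17.9 F [-15.5 -27.4   5.8] plateF [-19.2 -25. ] T [-4.95  2.48 -0.73] p [594.41  89.44 200.22] yaw 8.01 tilt x,y deg (rot) [-0.01  0.06] grasp pt [594.2  89.4]
t 18.3167 F [-17.8 -27.8   7.4] plateF [-21.6 -24.9] T [-5.09  2.9  -1.23] p [594.77  89.4  200.24] yaw 8.34 tilt x,y deg (rot) [-0.    0.16] grasp pt [594.3  89.4]
```

```bash
python3 -m creep '[[0,0,0.03,0,-0.1,-0.3,0],[0,0,0.03,0,-0.1,-0.6,0],[0,0,0.03,0,-0.1,-0.6,0],[0,0,0.03,0,-0.1,-0.6,0],[0,0,0.03,0,-0.1,-0.6,0]]' >/dev/null
python3 st.py
python3 -m creep '[[0.1,0,0,0,0,0,0],[0.2,0,0,0,0,0,0],[0.2,0,0,0,0,0,0],[0.2,0,0,0,0,0,0],[0.2,0,0,0,0,0,0]]' >/dev/null
python3 st.py
python3 - <<'E'
from h import *
t=viewer.capture("top");s=viewer.capture("scene")
cv2.imwrite("pics/t4.png",np.hstack([cv2.resize(t[140:220,145:215,::-1],None,fx=5.5,fy=5.5,interpolation=3),cv2.resize(s[195:255,155:225,::-1],None,fx=5.5,fy=5.5*80/60,interpolation=3)]))
E
```

```text
t 18.7333 F [-17.  -29.3   5.9] plateF [-20.9 -26.7] T [-4.84  2.93 -0.07] p [594.55  89.48 200.15] yaw 7.92 tilt x,y deg (rot) [-0.05  0.1 ] grasp pt [594.3  89.3]
t 19.15 F [-20.4 -27.7  10.3] plateF [-24.  -24.7] T [-4.94  3.5  -0.01] p [595.21  89.51 200.14] yaw 7.92 tilt x,y deg (rot) [-0.06  0.29] grasp pt [594.4  89.3]
```

View pics/t4.png

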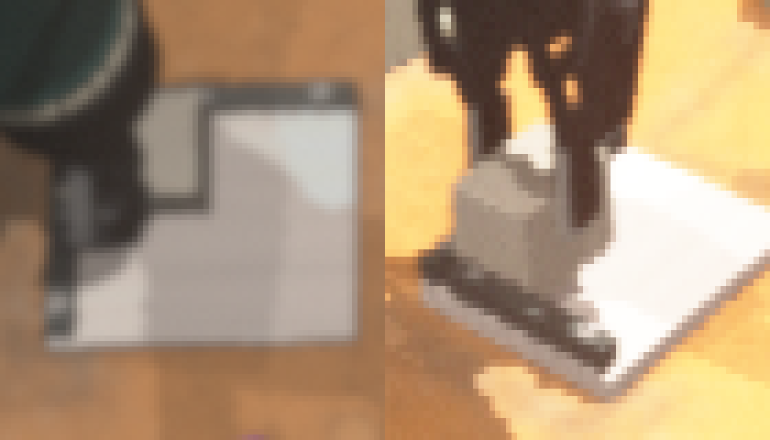

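The block sits in the corner, with its faces against both fences at (205,105) and (75,150) in the left half. The yaw torque is about zero with roughly 24 N on each fence. I take out the last 0.3° of tilt and check that it holds.

```bash
python3 -m creep '[[-0.05,0,0,0.05,-0.25,0,0],[-0.05,0,0,0.05,-0.25,0,0],[-0.05,0,0,0.05,-0.25,0,0],[-0.05,0,0,0.05,-0.25,0,0],[-0.05,0,0,0.05,-0.25,0,0]]'
python3 st.py
python3 -m creep '[[0,0,0,0,0,0,0],[0,0,0,0,0,0,0],[0,0,0,0,0,0,0],[0,0,0,0,0,0,0],[0,0,0,0,0,0,0]]' >/dev/null
python3 st.py
```

```text
clock: 19.67
ee_pos: [0.5945, 0.0894, 0.2001]
ee_rot: [0.657, 0.754, -0.001, -0.0]
force: [-21.0, -28.7, 10.5]
gripper_width: 0.0458
gripper_force: 119.1
t 19.6667 F [-21.  -28.7  10.5] plateF [-24.8 -25.5] T [-4.99  3.84 -0.1 ] p [594.53  89.39 200.07] yaw 7.92 tilt x,y deg (rot) [-0.02  0.08] grasp pt [594.3  89.3]
t 20.0833 F [-21.4 -28.5  11.3] plateF [-25.2 -25.3] T [-5.05  3.79 -0.09] p [594.52  89.37 200.08] yaw 7.92 tilt x,y deg (rot) [-0.02  0.08] grasp pt [594.3  89.3]
```

```bash
python3 -c "
from bench import ctrl
print(ctrl.finish_job())"
```

```text
the job is handed in; nothing more can be done
None
```

I handed the job in at about 20 s: the wax puck lies flat on the bare bench, and the steel block sits flat in the plate's corner, still gripped and pressed with about 25 N toward each fence; I kept clear of the brass cube, jar and clamp, and no verdict came back.

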